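# Seat a polished sample in the corner of the measuring stage

### The job

Get the orange sample ready for measuring: first blow the stage clean by pressing the red pump plunger all the way down to its stop and letting it spring back. Then put the carrier with the orange sample flat on the black stage and press it into the corner so that it sits square and touches both aluminium fences at once, and finish while still holding it firmly pressed against both (do not let go). Leave the green carrier, the carton and the lens cap where they are.

Things in the scene. Friction and masses are not known exactly. Their poses are not given: they have to be found in the camera images.
- stage: Fixed black stage plate, 270 (x) x 220 (y) x 16 mm thick, lying flat on the bench; place and yaw vary. Origin at the centre of its underside; its flat top is 16 mm above that. Top and fences are slippery (friction about 0.15). Two straight aluminium fences stand on it: the far fence (inner face at stage x = +70 mm, facing -x) and the left fence (inner face at stage y = +60 mm, facing -y).
- corner (a point): Point on the stage's top surface where the planes of the two fences' inner faces meet: stage x = +70, y = +60 mm, 16 mm above the bench; axes as the stage's. A seated carrier has its centre 35 mm from both faces, at stage x = +35, y = +25 mm.
- fence_far: Fixed aluminium bar on the stage, 12 (x) x 85 (y) x 14 mm high above the stage's top; its -x face is the stop for stage x. It runs from stage y = -40 to +45 mm. Origin at the centre of its underside; axes as the stage's.
- fence_left: Fixed aluminium bar on the stage, 90 (x) x 12 (y) x 14 mm high above the stage's top; its -y face is the stop for stage y. It runs from stage x = -30 to +60 mm. Origin at the centre of its underside; axes as the stage's.
- plunger_top (a point): Centre of the upper face of the red pump plunger head: disc 32 mm across, 8 mm thick, 66 mm above the stage's top when up (82 mm above the bench). Below it a fixed grey pump body (36 mm across, 40 mm high, 50 mm square foot, short copper nozzle) on the robot's side of the stage, 105 mm to the -x side of the stage's centre, at varying stage y.
- plunger (a joint): Travel of the plunger, m: 0 up, grows downwards, 0.016 at its stop. A spring returns it; it takes about 1.5 N to start and 5 N to reach the stop.
- carrier_orange_center (a point): Loose aluminium carrier, ORANGE sample on top, 0.26-0.44 kg: square base 70 x 70 x 20 mm; in its middle a square post 30 x 30 mm, 20 to 54 mm above its underside, sides parallel to the base's; on the post a disc 30 mm across, 8 mm thick. Height 62 mm. The point is on its axis, 31 mm above its underside; x, y parallel to the base's sides. Any side may face any fence. Grip the post.
- carrier_orange: The same carrier; origin at the centre of its underside.
- carrier_green_center (a point): A carrier of the same shape with a GREEN sample; bystander, leave it alone. The point is on its axis, 31 mm above its underside. The two carriers may swap places.
- carton: Small cardboard box 60 x 60 x 50 mm, bystander. Origin at the centre of its underside.
- lens_cap: Black lens cap, disc 52 mm across, 12 mm high, bystander. Origin at the centre of its underside.
Things that resemble listed ones, but are neither listed nor needed, are in the scene too. Leave any turquoise or yellow look-alike of the carrier_orange alone.

How it is judged:
By the outcome, as a careful person would: the job done as asked, in the order asked, and still so for the second after the job is handed in, while the arm keeps its last pose, push and grip.
It also fails if it takes over 64 s, if anything falls off the work surface, if the arm or the gripper's body presses on something with over 40 N, if the wrist force passes 120 N, or if a joint passes its speed limit or range.

### The arm

A 6-joint arm with a two-finger parallel gripper is mounted at the origin on the work surface. World frame = base frame: x ahead of the robot, y to its left, z up, the work surface at z = 0. Lengths are in m, angles in rad, forces in N, time in s.
With the tool pointing down it reaches from about 0.35 to 0.975 m from the base axis. Payload 4.9 kg.
Tool frame: the origin (TCP) lies on the centre line of the jaws, within the pads' length; the fingertips stand 8 mm ahead of it and the grasp point (between the pads) lies 11 mm behind it; z points along the fingers, y is the direction in which the jaws open and shut (so a half turn about z gives the same grasp; the last joint's range is limited). The gripper opens to 85 mm and grips with 20 to 120 N. Pads are 22 mm wide; open, the fingers measure 114 mm over their backs; the gripper's body (76 mm by 85 mm) begins 54 mm behind the grasp point. The pads swing forward as they close: fully open they stand 13 mm farther back than shut.
Start: joints at [1.001, 0.053, 1.613, -0, 1.476, -0.119], TCP at [0.272, 0.563, 0.239] pointing down, gripper open.
Joint ranges: [-3.01, 3.01], [-1.01, 2.22], [0.06, 2.58], [-1.02, 4.17], [0.09, 2.62], [-3.14, 3.14]. Speed limits (rad/s): [2.57, 2.57, 3.14, 3.14, 3.14, 3.14].

### API

Orientations are given as a unit quaternion [w, x, y, z].
In Python, from plant import manip gives the robot as it stands.
- The arm moves only by the tool step_arm, never from a script. Its argument "deltas" is a list of rows, each a list of 7 numbers: the shift along the tool's x, y, z in m, then the turn, a rotation vector about the tool's x, y, z in rad, then the gripper command: -1 is fully open, 1 is shut, values between are in proportion. In form: [[dx, dy, dz, ax, ay, az, hand], ...]. A call has 1 to 20 rows; each row is the pose to reach, as a shift and turn from the pose commanded when the call began, along the tool's axes at that moment; what a row does not reach only later rows make up. A row lasts 1/10 s, in which the tool goes at most 50 mm and 8.59 degrees, less where a joint would pass 70% of its speed; a pose out of reach is approached as far as the arm can. A call with a gripper value outside its range is refused whole. The fingers move at their own pace and stop on an object; the grip force is fixed at half the most. Time passes only in rows, so rows that repeat a pose let the fingers close. It gives the time, the measured TCP pose, the force and the opening at its end, in the units of the state.
- manip.state(): the state, without advancing time (a new reading comes with each control period).
- manip.grab_frame(name): name is "scene" or "top" or "wrist"; returns the picture (400x640x3 uint8, red, green, blue); there is no depth.
- manip.get_calibration(name): a dict with "fov_y" (degrees; the focal length in pixels is half the picture's height over the tangent of half this angle, whatever the lens; pixels are square), "cx", "cy" (the principal point, pixels), "R" (3x3) and "t" (3): a world point X has camera coordinates R X + t. Camera axes: x right, y down, z forward; pixel columns grow to the right and rows downward; lengths in m; the calibration is good to about 2 mm. A picture is of the moment at which its call begins: read the wrist's pose just before it. get_calibration takes no time and is no camera call; for the wrist camera it gives the pose at the moment of the call.
- manip.job_done(): hands the job in, once; it reports no verdict.
The state is a dict: "time": time; "joint_pos": joint angles; "joint_vel": joint speeds; "joint_efforts": joint torques, N m; "tool_pos": TCP position; "tool_rot": TCP orientation; "contact_force": force on the tool from outside, world axes, zero at the start; "ft_torque": the same for the moment, N m; "gripper_width": opening from 0.0 (shut) to 1.0 (fully open).
Only numpy, scipy, OpenCV 4.12 (cv2) and the standard library are available. Lean on these libraries where they do the work, as an engineer would, in place of code of your own. Each camera call takes 0.05 s, during which the arm holds its last target.

## Working session

There is one attempt and no reset: what is moved stays moved. The work goes in short steps, Python scripts to look and compute and a tool call to move; the robot and the scene stay as the last step left them, time stands still between calls to the robot, and variables do not carry over. Pictures are saved under pics/ and viewed, and the job is handed in when it is done.

Besides the shell and the picture viewer there is one more tool, called after "Call:" as a command line: name --pt "numbers of a row" for each row, then --argument value for the rest. step_arm: Moves the arm, as the interface text tells. Its arguments: {"type":"object","properties":{"deltas":{"type":"array"}},"required":["deltas"]}

```bash
mkdir -p pics; ls
python3 - <<'E'
from plant import manip
import cv2
s=manip.state();print(s)
for n in ["scene","top","wrist"]:
    c=manip.get_calibration(n);print(n,c)
    cv2.imwrite(f"pics/{n}0.png",manip.grab_frame(n)[:,:,::-1])
E
```

```text
pics
{'time': 0.0, 'joint_pos': array([ 1.00099419e+00,  5.33574232e-02,  1.61429371e+00, -1.53273543e-05,
        1.47600957e+00, -1.18953822e-01]), 'joint_vel': array([ 0.00027774,  0.0007877 ,  0.00160864, -0.00048022,  0.00049958,
       -0.00158339]), 'joint_efforts': array([ 1.59023639e-03, -3.93676829e+01, -3.70176816e+01,  2.93708149e-05,
        6.96788571e-03,  3.21699233e-06]), 'tool_pos': array([0.27197695, 0.56204257, 0.23806283]), 'tool_rot': array([-3.41917140e-04,  2.23518975e-01,  9.74699030e-01, -9.75886374e-04]), 'contact_force': array([-0.40765885,  1.35035746, -0.43564477]), 'ft_torque': array([ 0.0512604 ,  0.01154367, -0.02101538]), 'gripper_width': 0.9975356647280075}
scene {'fov_y': 46.73865802755203, 'cx': 335.890219625461, 'cy': 204.52049707796368, 'R': array([[-0.44896746,  0.89349764,  0.00949662],
       [ 0.72283619,  0.36941989, -0.58398355],
       [-0.52529617, -0.25532511, -0.81170994]]), 't': array([ 0.22059575, -0.34550025,  1.57767606])}
top {'fov_y': 47.663160425490815, 'cx': 327.33118402756025, 'cy': 200.04209307320545, 'R': array([[ 0.02880674, -0.99956828,  0.00578139],
       [-0.98813571, -0.0293492 , -0.1507529 ],
       [ 0.1508575 , -0.0013701 , -0.98855457]]), 't': array([0.01959162, 0.53289226, 1.20493942])}
wrist {'fov_y': 68.60117684426316, 'cx': 320.53367857235696, 'cy': 196.42547486230973, 'R': array([[ 0.43522824,  0.90031538, -0.00293307],
       [ 0.85870512, -0.41412969,  0.3018644 ],
       [ 0.27055849, -0.13389855, -0.95334636]]), 't': array([-0.62370405, -0.04059574,  0.3807033 ])}
```

View pics/scene0.png

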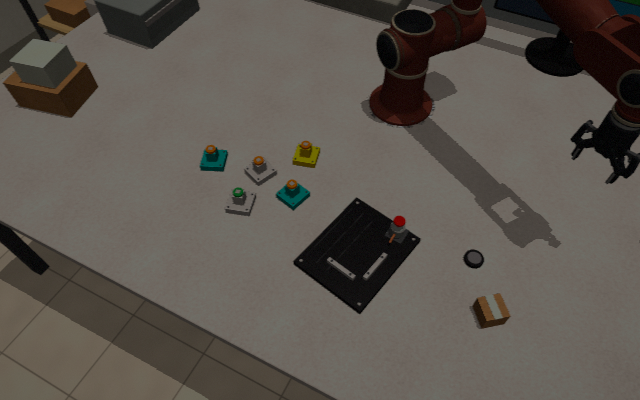

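View pics/top0.png

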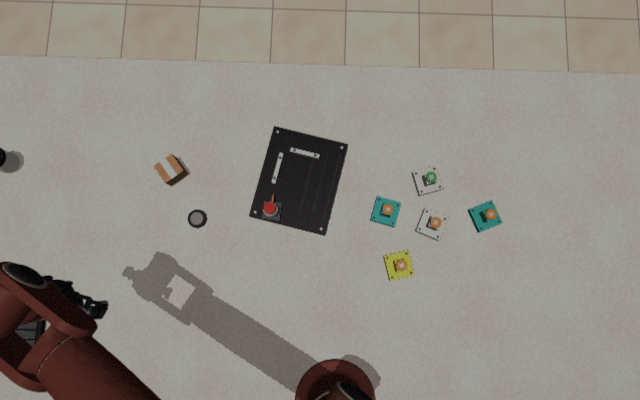

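View pics/wrist0.png

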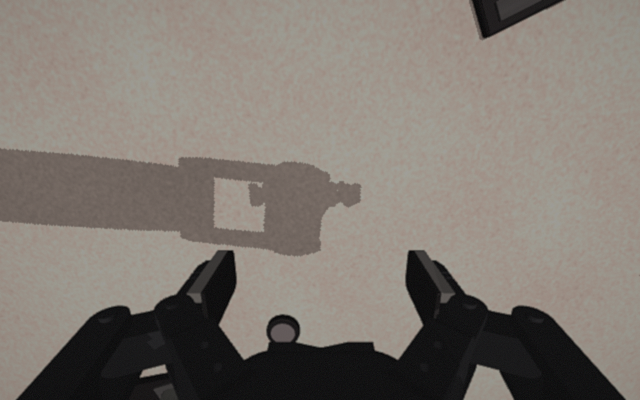

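Scene: the candidates with orange sample discs in the top view are the aluminium carrier (434,222), turquoise (386,210) and (486,216), and yellow (399,265). The bare aluminium one at (434,222) fits; green is at (428,180). The stage is at (299,180), the plunger at (270,207). I'll confirm in a crop and measure.

```bash
cat > h.py <<'E'
import numpy as np, cv2
from plant import manip
def f(c): return 200/np.tan(np.radians(c["fov_y"])/2)
def ray(c,uv,z):
    uv=np.atleast_2d(uv).astype(float)
    d=np.c_[(uv[:,0]-c["cx"])/f(c),(uv[:,1]-c["cy"])/f(c),np.ones(len(uv))]
    o=-c["R"].T@c["t"]; w=d@c["R"]
    return o+w*((z-o[2])/w[:,2])[:,None]
def proj(c,X):
    X=np.atleast_2d(X); p=X@c["R"].T+c["t"]
    return np.c_[p[:,0]/p[:,2]*f(c)+c["cx"],p[:,1]/p[:,2]*f(c)+c["cy"]]
E
python3 - <<'E'
from h import *
im=cv2.imread("pics/top0.png"); c=manip.get_calibration("top")
a=cv2.resize(im[110:250,240:360],None,fx=4,fy=4,interpolation=cv2.INTER_CUBIC)
b=cv2.resize(im[160:290,360:510],None,fx=2.1,fy=2.1,interpolation=cv2.INTER_CUBIC)
o=np.zeros((560,800,3),np.uint8);o[:560,:480]=a;o[:b.shape[0],485:485+b.shape[1]]=b;cv2.imwrite("pics/crop0.png",o)
g=im.max(2); m=(g<60).astype(np.uint8); m[:, :240]=0;m[:,360:]=0;m[:110]=0;m[250:]=0
m=cv2.morphologyEx(m,cv2.MORPH_CLOSE,np.ones((9,9)))
cs,_=cv2.findContours(m,cv2.RETR_EXTERNAL,cv2.CHAIN_APPROX_NONE);k=max(cs,key=cv2.contourArea)
r=cv2.minAreaRect(k);print(r,cv2.boxPoints(r))
P=ray(c,k[:,0,:],0.016)[:,:2]*1000
r=cv2.minAreaRect(P.astype(np.float32));print("stage",r);print(cv2.boxPoints(r))
hsv=cv2.cvtColor(im,cv2.COLOR_BGR2HSV)
def cen(mask,lab,z):
    cs,_=cv2.findContours(mask.astype(np.uint8),cv2.RETR_EXTERNAL,cv2.CHAIN_APPROX_NONE)
    for k in cs:
        if cv2.contourArea(k)>25:
            e=cv2.minEnclosingCircle(k);M=cv2.moments(k);uv=(M['m10']/M['m00'],M['m01']/M['m00']);print(lab,e,uv,ray(c,[uv],z))
H,S,V=hsv[...,0],hsv[...,1],hsv[...,2]
sub=np.zeros(H.shape,bool);sub[110:290,240:510]=1
cen(((H<6)|(H>174))&(S>150)&(V>90)&sub,"red",0.082)
cen((H>=6)&(H<22)&(S>110)&(V>90)&sub,"orange",0.062)
E
```

```text
((298.1793518066406, 179.88131713867188), (78.09258270263672, 93.54327392578125), 14.237279891967773) [[248.8294   215.61342 ]
 [271.83527  124.943275]
 [347.5293   144.14922 ]
 [324.52344  234.81937 ]]
stage ((592.3775634765625, 117.59945678710938), (218.32467651367188, 267.4317626953125), 77.48265838623047)
[[438.18073   40.012787]
 [699.2558   -17.949066]
 [746.5744   195.18613 ]
 [485.49933  253.14798 ]]
red ((268.70928955078125, 207.27906799316406), 5.7547430992126465) (268.7605363984674, 207.3295019157088) [[0.50161111 0.18973335 0.082     ]]
orange ((401.3780517578125, 264.5243835449219), 5.646451473236084) (401.1450980392156, 264.6) [[ 0.36180734 -0.16507365  0.062     ]]
orange ((435.177978515625, 222.2796630859375), 5.333837509155273) (435.14161220043565, 222.25925925925924) [[ 0.47705242 -0.25594623  0.062     ]]
orange ((490.60870361328125, 213.80435180664062), 5.39494514465332) (490.5185185185185, 213.89583333333334) [[ 0.50409143 -0.40549219  0.062     ]]
orange ((387.2826232910156, 209.06521606445312), 5.225181579589844) (387.42619047619047, 209.18571428571428) [[ 0.50867289 -0.12744843  0.062     ]]
```

View pics/crop0.png

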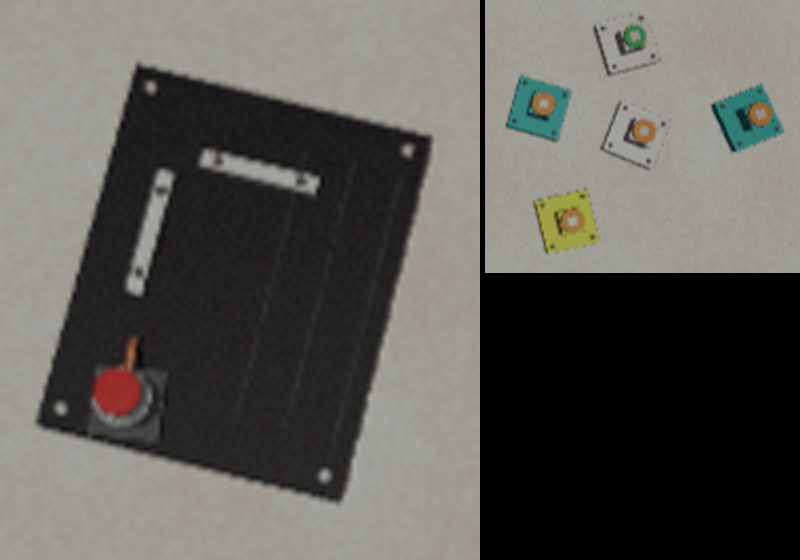

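The crop confirms it: the bare aluminium carrier with the orange disc is at (435,222), and the turquoise and yellow ones are decoys. Stage size reads 267x218 mm, which is consistent. The plunger comes out at stage x = -104, where -105 is expected. Next: work out the move numbers and the carrier yaw.

```bash
cat >> h.py <<'E'
from scipy.spatial.transform import Rotation as Ro
def tool():
    s=manip.state(); q=s["tool_rot"]; return s,np.array(s["tool_pos"]),Ro.from_quat([q[1],q[2],q[3],q[0]])
def todelta(X):
    s,p,R=tool(); return R.inv().apply(np.array(X)-p)
def yaw():
    s,p,R=tool(); m=R.as_matrix(); return np.degrees(np.arctan2(m[1,0],m[0,0])),np.degrees(np.arctan2(m[1,1],m[0,1])),m[:,2]
E
python3 - <<'E'
from h import *
im=cv2.imread("pics/top0.png"); c=manip.get_calibration("top")
hsv=cv2.cvtColor(im,cv2.COLOR_BGR2HSV)
u,v=435,222
w=im[195:250,408:462].astype(int); print(np.median(w,axis=(0,1)), im[215,425],im[235,432],im[230,425])
mn=im.min(2).astype(np.uint8); 
for th in (165,175,185):
    m=((mn>th)).astype(np.uint8); sub=np.zeros_like(m);sub[200:245,412:452]=m[200:245,412:452]
    pts=cv2.findNonZero(sub)[:,0,:]
    P=(ray(c,pts,0.02)[:,:2]*1000).astype(np.float32)
    print(th,len(pts),cv2.minAreaRect(P))
print(todelta([0.502,0.190,0.14]),yaw())
cv2.imwrite("pics/crop1.png",cv2.resize(im[190:255,405:470],None,fx=8,fy=8,interpolation=cv2.INTER_NEAREST))
E
```

```text
[148. 156. 159.] [152 159 160] [155 159 160] [152 158 159]Traceback (most recent call last):
  File "<stdin>", line 9, in <module>
TypeError: 'NoneType' object is not subscriptable
```

Run:
```python
from h import *
print(todelta([0.502,0.190,0.12]),yaw())
```

```text
[-0.36914031 -0.23459214  0.11863731] (np.float64(154.17092642015848), np.float64(64.17094338253126), array([-8.76629541e-04, -1.39643539e-03, -9.99998641e-01]))
```

Call:
step_arm --pt "-0.37 -0.235 0.06 0 0 0 1" --pt "-0.37 -0.235 0.06 0 0 0 1" --pt "-0.37 -0.235 0.06 0 0 0 1" --pt "-0.37 -0.235 0.06 0 0 0 1" --pt "-0.37 -0.235 0.06 0 0 0 1" --pt "-0.37 -0.235 0.06 0 0 0 1" --pt "-0.37 -0.235 0.06 0 0 0 1" --pt "-0.37 -0.235 0.06 0 0 0 1" --pt "-0.37 -0.235 0.06 0 0 0 1" --pt "-0.37 -0.235 0.06 0 0 0 1" --pt "-0.37 -0.235 0.06 0 0 0 1" --pt "-0.37 -0.235 0.06 0 0 0 1" --pt "-0.37 -0.235 0.06 0 0 0 1"

```text
time: 1.45
tool_pos: [0.5024, 0.1911, 0.1795]
tool_rot: [0.0, 0.223, 0.975, 0.0]
contact_force: [0.9, 0.8, -0.5]
gripper_width: -0.002
```

Run:
```python
from h import *
c=manip.get_calibration("wrist");im=manip.grab_frame("wrist")[:,:,::-1].copy()
cv2.imwrite("pics/w1.png",im);cv2.imwrite("pics/s1.png",manip.grab_frame("scene")[:,:,::-1])
hsv=cv2.cvtColor(im,cv2.COLOR_BGR2HSV);H,S,V=cv2.split(hsv)
m=(((H<6)|(H>174))&(S>150)&(V>80)).astype(np.uint8)
for k in cv2.findContours(m,cv2.RETR_EXTERNAL,cv2.CHAIN_APPROX_NONE)[0]:
    if cv2.contourArea(k)>200:
        P=ray(c,k[:,0,:],0.082)[:,:2]; print(cv2.minEnclosingCircle((P*1000).astype(np.float32)),cv2.contourArea(k),cv2.boundingRect(k))
print(todelta([.502,.19,.1]),tool()[1],manip.state()["contact_force"])
```

```text
((502.39202880859375, 189.4562530517578), 16.079952239990234) 1026.0 (300, 182, 38, 37)
[ 5.98219691e-05 -1.09588097e-03  7.95408937e-02] [0.50250146 0.19094766 0.17954124] [ 0.03679098  0.26802226 -0.41652662]
```

View pics/w1.png

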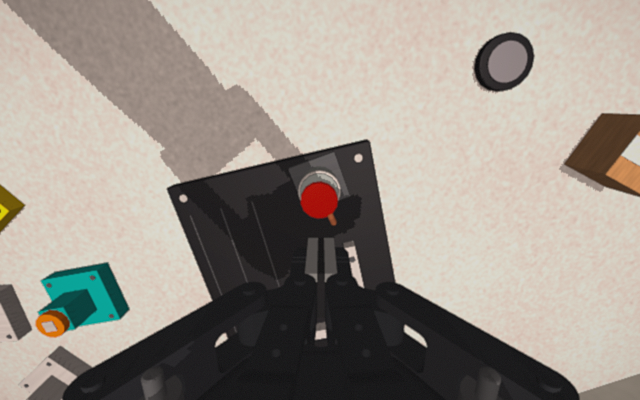

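The wrist view shows the plunger head at pixel (319,200). Cast to z = 82 mm it gives (502.4, 189.5) with radius 16.1 mm, which matches the top view (501.6, 189.7) and the expected 16 mm. Pressing now.

Call:
step_arm --pt "0 -0.001 0.04 0 0 0 1" --pt "0 -0.001 0.075 0 0 0 1" --pt "0 -0.001 0.085 0 0 0 1" --pt "0 -0.001 0.09 0 0 0 1" --pt "0 -0.001 0.094 0 0 0 1" --pt "0 -0.001 0.098 0 0 0 1" --pt "0 -0.001 0.101 0 0 0 1" --pt "0 -0.001 0.103 0 0 0 1" --pt "0 -0.001 0.103 0 0 0 1"

```text
time: 2.45
tool_pos: [0.5038, 0.1894, 0.0775]
tool_rot: [0.001, 0.224, 0.975, 0.001]
contact_force: [0.6, 2.4, 4.3]
gripper_width: 0.002
```

Call:
step_arm --pt "0 0 0.002 0 0 0 1" --pt "0 0 0.003 0 0 0 1" --pt "0 0 0.004 0 0 0 1" --pt "0 0 0.004 0 0 0 1"

```text
time: 2.85
tool_pos: [0.5038, 0.1894, 0.074]
tool_rot: [0.001, 0.224, 0.975, 0.001]
contact_force: [0.1, 3.2, 9.5]
gripper_width: 0.002
```

Call:
step_arm --pt "0 0 0.001 0 0 0 1" --pt "0 0 0.0015 0 0 0 1" --pt "0 0 0.0015 0 0 0 1"

```text
time: 3.15
tool_pos: [0.5038, 0.1894, 0.0738]
tool_rot: [0.001, 0.223, 0.975, 0.001]
contact_force: [-4.2, 1.6, 16.2]
gripper_width: 0.002
```

Tip height is 66 mm and the force rose to 16 N without further travel, so the plunger is at its stop. Releasing.

Call:
step_arm --pt "0 0 -0.01 0 0 0 1" --pt "0 0 -0.02 0 0 0 1" --pt "0 0 -0.03 0 0 0 1" --pt "0 0 -0.07 0 0 0 1" --pt "0 0 -0.12 0 0 0 1" --pt "0 0 -0.16 0 0 0 1" --pt "0 0 -0.16 0 0 0 1"

```text
time: 3.85
tool_pos: [0.5053, 0.1893, 0.2381]
tool_rot: [0.005, 0.224, 0.975, 0.002]
contact_force: [0.1, -0.4, 0.8]
gripper_width: -0.001
```

Run:
```python
from h import *
cs=manip.get_calibration("scene")
im=manip.grab_frame("scene")[:,:,::-1].copy()
a0=cv2.imread("pics/scene0.png")
cv2.imwrite("pics/s2.png",np.hstack([cv2.resize(x[190:300,290:430],None,fx=2.8,fy=2.8) for x in (a0,im)]))
t=manip.get_calibration("wrist");im=manip.grab_frame("wrist")[:,:,::-1].copy();cv2.imwrite("pics/w2.png",im)
hsv=cv2.cvtColor(im,cv2.COLOR_BGR2HSV);H,S,V=cv2.split(hsv)
m=(((H<6)|(H>174))&(S>150)&(V>80)).astype(np.uint8)
for k in cv2.findContours(m,cv2.RETR_EXTERNAL,cv2.CHAIN_APPROX_NONE)[0]:
    if cv2.contourArea(k)>200:
        for z in (.082,.066):
            P=ray(t,k[:,0,:],z)[:,:2]; print(z,cv2.minEnclosingCircle((P*1000).astype(np.float32)))
print(todelta([.477,-.256,.25]),yaw())
```

```text
0.082 ((502.1669006347656, 189.10272216796875), 16.104856491088867)
0.066 ((505.95068359375, 187.2547607421875), 17.001995086669922)
[-0.1708678  -0.41137216 -0.0184194 ] (np.float64(154.16623478197002), np.float64(64.16623928855635), array([ 7.93405202e-04, -2.79586127e-04, -9.99999646e-01]))
```

View pics/s2.png

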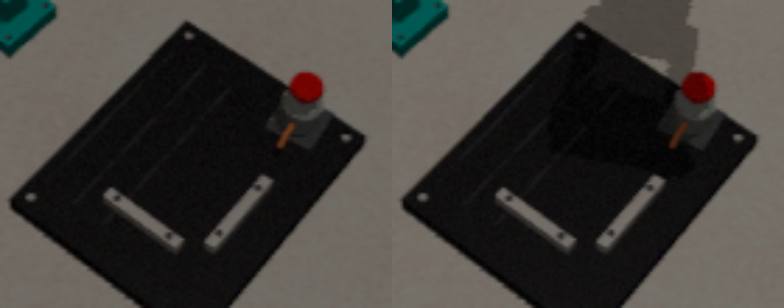

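View pics/w2.png

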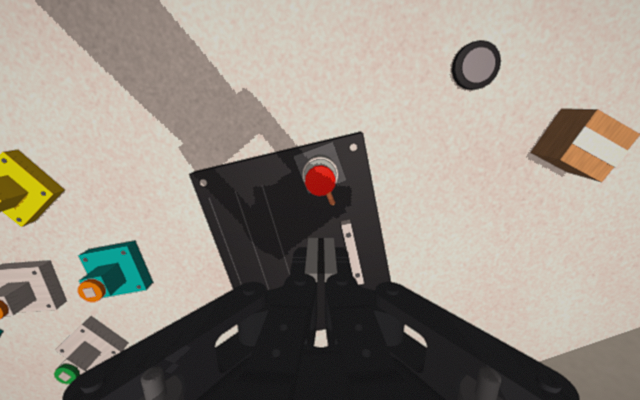

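The plunger is back up: the head radius at z = 82 mm reads 16.1 mm, and the scene crops match. Moving to view the orange carrier.

Call:
step_arm --pt "-0.23 -0.41 0 0 0 0 -1" --pt "-0.23 -0.41 0 0 0 0 -1" --pt "-0.23 -0.41 0 0 0 0 -1" --pt "-0.23 -0.41 0 0 0 0 -1" --pt "-0.23 -0.41 0 0 0 0 -1" --pt "-0.23 -0.41 0 0 0 0 -1" --pt "-0.23 -0.41 0 0 0 0 -1" --pt "-0.23 -0.41 0 0 0 0 -1" --pt "-0.23 -0.41 0 0 0 0 -1" --pt "-0.23 -0.41 0 0 0 0 -1" --pt "-0.23 -0.41 0 0 0 0 -1" --pt "-0.23 -0.41 0 0 0 0 -1" --pt "-0.23 -0.41 0 0 0 0 -1" --pt "-0.23 -0.41 0 0 0 0 -1"

```text
time: 5.35
tool_pos: [0.531, -0.2786, 0.2305]
tool_rot: [-0.0, 0.222, 0.975, 0.0]
contact_force: [-0.6, 0.3, 0.4]
gripper_width: 1.002
```

Run:
```python
from h import *
t=manip.get_calibration("wrist");im=manip.grab_frame("wrist")[:,:,::-1].copy();cv2.imwrite("pics/w3.png",im)
import pickle;pickle.dump(t,open("w3.pkl","wb"))
hsv=cv2.cvtColor(im,cv2.COLOR_BGR2HSV);H,S,V=cv2.split(hsv)
m=((H>=6)&(H<22)&(S>140)&(V>120)).astype(np.uint8)
for k in cv2.findContours(m,cv2.RETR_EXTERNAL,cv2.CHAIN_APPROX_NONE)[0]:
    if cv2.contourArea(k)>200:
            P=ray(t,k[:,0,:],.062)[:,:2]; print(cv2.boundingRect(k),cv2.minEnclosingCircle((P*1000).astype(np.float32)))
```

```text
(192, 195, 26, 25) ((504.9916076660156, -407.806640625), 14.547760009765625)
(302, 110, 29, 30) ((478.3467712402344, -258.29925537109375), 14.4598970413208)
(435, 81, 29, 31) ((510.1326599121094, -129.20384216308594), 14.552704811096191)
```

View pics/w3.png

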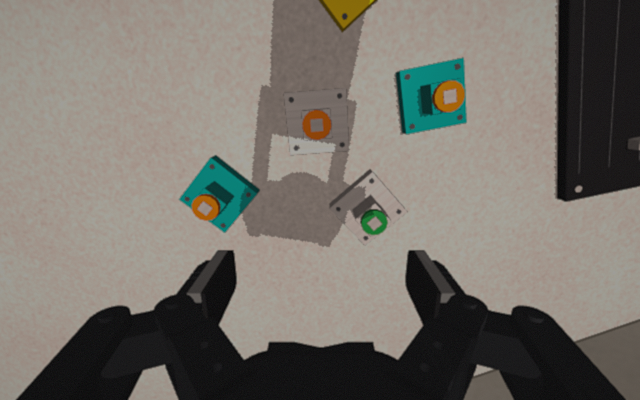

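Run:
```python
from h import *
im=cv2.imread("pics/w3.png")[75:170,265:375]
cl=cv2.createCLAHE(3,(4,4)).apply(cv2.cvtColor(im,cv2.COLOR_BGR2GRAY))
cv2.imwrite("pics/w3c.png",np.hstack([cv2.resize(im,None,fx=5,fy=5,interpolation=cv2.INTER_CUBIC)]))
cv2.imwrite("pics/w3d.png",cv2.resize(cl,None,fx=7,fy=6,interpolation=cv2.INTER_CUBIC))
```

```text
(no output)
```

View pics/w3c.png

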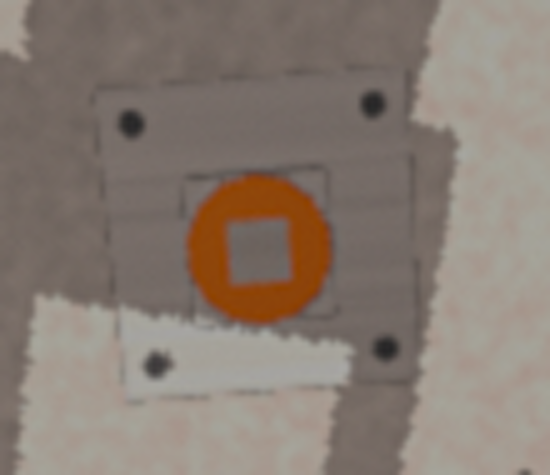

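The aluminium carrier with the orange disc is confirmed; its four screw heads are at crop (131,124), (373,104), (386,348) and (157,364). I'll use those heads for centre and yaw.

```bash
cat > meas.py <<'E'
from h import *
def screws(im,c,guess,z,w=5):
    g=im.max(2).astype(float); out=[]
    for u,v in guess:
        u0,v0=int(round(u)),int(round(v)); p=g[v0-w:v0+w+1,u0-w:u0+w+1]
        d=np.clip(np.median(p)*0.75-p,0,None); yy,xx=np.mgrid[v0-w:v0+w+1,u0-w:u0+w+1]
        out.append([(d*xx).sum()/d.sum(),(d*yy).sum()/d.sum()])
    X=ray(c,out,z)[:,:2]*1000
    return np.array(out),X
def square(X):  # consecutive corners
    e=np.roll(X,-1,0)-X; L=np.linalg.norm(e,axis=1)
    a=np.degrees(np.arctan2(e[:,1],e[:,0])); b=(a+45)%90-45
    return X.mean(0),L,b
E
python3 - <<'E'
from meas import *
import pickle
c=pickle.load(open("w3.pkl","rb"));im=cv2.imread("pics/w3.png")
o,X=screws(im,c,[(265+a/5,75+b/5) for a,b in [(131,124),(373,104),(386,348),(157,364)]],.02)
print(o,X);C,L,b=square(X);print(C,L,b,yaw())
print("disc", ray(c,[(316.6,124.9)],.062))
print(todelta([C[0]/1000,C[1]/1000,.12]))
E
```

```text
[[290.80581761  99.26100629]
 [339.1284153   95.39071038]
 [341.72874494 144.25101215]
 [295.86797563 147.59478673]] [[ 443.30238649 -273.64812516]
 [ 463.02353461 -223.18385913]
 [ 513.55628841 -242.95780067]
 [ 493.75959529 -293.14030273]]
[ 478.4104512  -258.23252192] [54.18086221 54.26387353 53.94620072 54.09135704] [-21.3452754  -21.37087327 -21.52893402 -21.12209772] (np.float64(154.28362870593267), np.float64(64.28362784536188), array([-4.05638864e-05,  1.70415658e-04, -9.99999985e-01]))
disc [[ 0.47867321 -0.25808946  0.062     ]]
[ 0.05637508 -0.00429842  0.11082734]
```

Call:
step_arm --pt "0.03 -0.002 0.03 0 0 -0.0763 -1" --pt "0.0564 -0.0043 0.06 0 0 -0.0763 -1" --pt "0.0564 -0.0043 0.1 0 0 -0.0763 -1" --pt "0.0564 -0.0043 0.131 0 0 -0.0763 -1" --pt "0.0564 -0.0043 0.131 0 0 -0.0763 -1" --pt "0.0564 -0.0043 0.131 0 0 -0.0763 -1" --pt "0.0564 -0.0043 0.131 0 0 -0.0763 -1"

```text
time: 6.1
tool_pos: [0.4799, -0.2604, 0.1025]
tool_rot: [0.002, 0.186, 0.983, -0.001]
contact_force: [0.6, 0.3, 0.7]
gripper_width: 1.003
```

Run:
```python
from h import *
t=manip.get_calibration("wrist");im=manip.grab_frame("wrist")[:,:,::-1].copy();cv2.imwrite("pics/w4.png",im)
print(todelta([.4784,-.2582,.033]),yaw())
print(proj(t,[[.4784,-.2582,.062]]))
```

```text
[0.00263285 0.0016857  0.06967882] (np.float64(158.56956467378353), np.float64(68.56925678527445), array([ 0.00379424, -0.00276065, -0.99998899]))
[[323.12914896 223.66308531]]
```

View pics/w4.png

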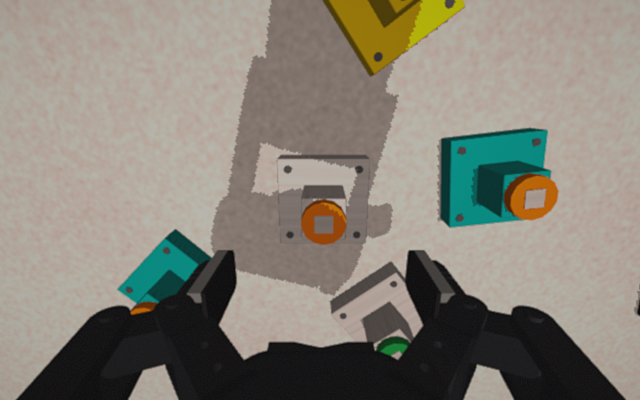

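Call:
step_arm --pt "0 0 0 0 0 0 -1" --pt "0 0 0.025 0 0 0 -1" --pt "0 0 0.05 0 0 0 -1" --pt "0 0 0.068 0 0 0 -1" --pt "0 0 0.068 0 0 0 -1" --pt "0 0 0.068 0 0 0 -1"

```text
time: 6.75
tool_pos: [0.4788, -0.26, 0.0327]
tool_rot: [0.0, 0.186, 0.983, -0.0]
contact_force: [0.1, -0.2, 1.0]
gripper_width: 0.998
```

Run:
```python
from h import *
print(todelta([.4784,-.2582,.033]),yaw(),tool()[1],manip.state()["contact_force"])
```

```text
[ 0.00101711  0.00154619 -0.00025736] (np.float64(158.53853386795458), np.float64(68.53852095551571), array([ 8.22217630e-04, -5.71758075e-04, -9.99999499e-01])) [ 0.47878109 -0.26001126  0.03274399] [ 0.14828449 -0.20421523  1.0170057 ]
```

Position error is about 1–1.5 mm, so I'll nudge it and close.

Call:
step_arm --pt "0.001 0.0015 0 0 0 0 -1" --pt "0.001 0.0015 0 0 0 0 0" --pt "0.001 0.0015 0 0 0 0 1" --pt "0.001 0.0015 0 0 0 0 1" --pt "0.001 0.0015 0 0 0 0 1" --pt "0.001 0.0015 0 0 0 0 1" --pt "0.001 0.0015 0 0 0 0 1" --pt "0.001 0.0015 0 0 0 0 1"

```text
time: 7.55
tool_pos: [0.4783, -0.258, 0.0323]
tool_rot: [0.0, 0.186, 0.983, -0.0]
contact_force: [0.2, 1.5, 3.8]
gripper_width: 0.343
```

Call:
step_arm --pt "0 0 0 0 0 0 1" --pt "0 0 0 0 0 0 1" --pt "0 0 -0.02 0 0 0 1" --pt "0 0 -0.06 0 0 0 1" --pt "0 0 -0.1 0 0 0 1" --pt "0 0 -0.12 0 0 0 1" --pt "0 0 -0.12 0 0 0 1" --pt "0 0 -0.12 0 0 0 1"

```text
time: 8.35
tool_pos: [0.4768, -0.2572, 0.1497]
tool_rot: [-0.001, 0.186, 0.983, 0.001]
contact_force: [0.1, -0.1, -4.3]
gripper_width: 0.341
```

Run:
```python
from h import *
t=manip.get_calibration("wrist");im=manip.grab_frame("wrist")[:,:,::-1].copy();cv2.imwrite("pics/w5.png",im)
print(tool()[1],yaw(),manip.state()["contact_force"],manip.state()["ft_torque"])
```

```text
[ 0.47629371 -0.25683693  0.14870125] (np.float64(158.53925054262606), np.float64(68.53893677221076), array([-0.00412444,  0.00282882, -0.99998749])) [-1.12850616  0.12195056 -3.91922692] [-0.00968127  0.01871508  0.02392149]
```

View pics/w5.png

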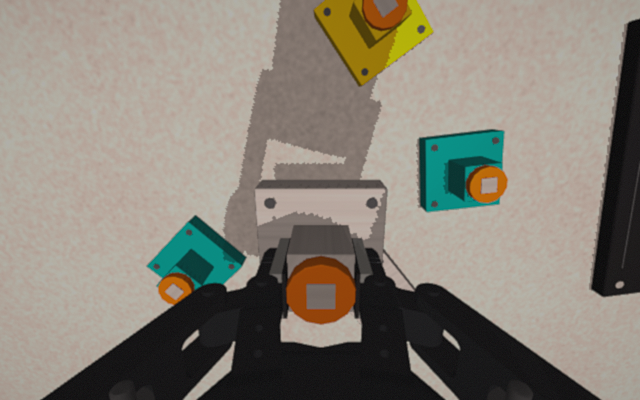

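Carrier is held level, weight about 4 N, opening 0.341 (29 mm, consistent with the post). Moving it over the stage.

```bash
cat >> h.py <<'E'
SC=np.array([592.4,117.6])/1000; SY=np.radians(-12.5)
def s2w(x,y,z,SC=SC,SY=SY):
    return np.array([SC[0]+x*np.cos(SY)-y*np.sin(SY),SC[1]+x*np.sin(SY)+y*np.cos(SY),z])
E
python3 - <<'E'
from h import *
print(s2w(.005,-.005,.15), todelta(s2w(.005,-.005,.15)))
E
```

```text
[0.59619928 0.11163632 0.15      ] [ 0.02322474  0.38679661 -0.00075093]
```

Call:
step_arm --pt "0.003 0.03 0 0 0 -0.02 1" --pt "0.023 0.1 0 0 0 -0.06 1" --pt "0.023 0.15 0 0 0 -0.1 1" --pt "0.023 0.2 0 0 0 -0.1564 1" --pt "0.023 0.25 0 0 0 -0.1564 1" --pt "0.023 0.3 0 0 0 -0.1564 1" --pt "0.023 0.34 0 0 0 -0.1564 1" --pt "0.023 0.37 0 0 0 -0.1564 1" --pt "0.023 0.386 0 0 0 -0.1564 1" --pt "0.023 0.386 0 0 0 -0.1564 1" --pt "0.023 0.386 0 0 0 -0.1564 1" --pt "0.023 0.386 0 0 0 -0.1564 1" --pt "0.023 0.386 0 0 0 -0.1564 1"

```text
time: 9.7
tool_pos: [0.5972, 0.1084, 0.1514]
tool_rot: [-0.0, 0.11, 0.994, -0.0]
contact_force: [0.3, -0.5, -2.9]
gripper_width: 0.344
```

Run:
```python
from h import *
import pickle
for n in("wrist","top"):
    t=manip.get_calibration(n);im=manip.grab_frame(n)[:,:,::-1].copy();cv2.imwrite(f"pics/{n}6.png",im)
    pickle.dump(t,open(n+"6.pkl","wb"))
print(tool()[1],yaw(),manip.state()["contact_force"],manip.state()["gripper_width"])
```

```text
[0.59753069 0.10868899 0.15184763] (np.float64(167.41334836259628), np.float64(77.41334799110577), array([ 2.31967295e-05, -1.33565658e-04, -9.99999991e-01])) [-0.9318152  -0.63496383 -3.49446551] 0.3436129923568194
```

View pics/wrist6.png

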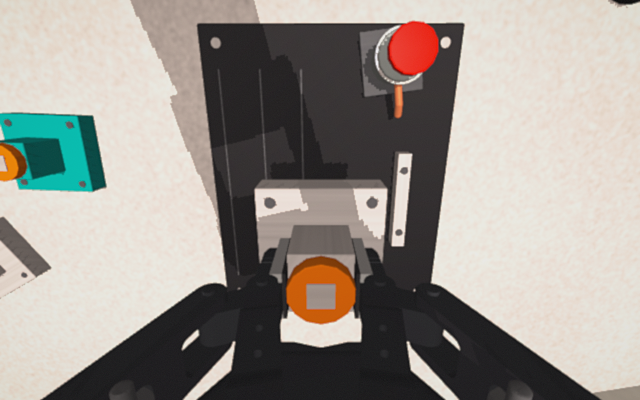

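View pics/top6.png

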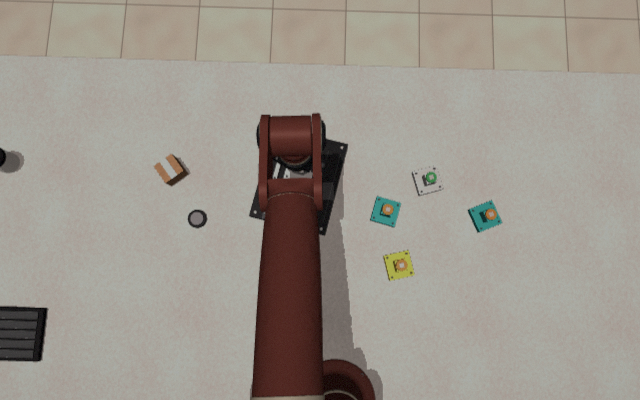

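Run:
```python
from h import *
import pickle
c=pickle.load(open("wrist6.pkl","rb"));im=cv2.imread("pics/wrist6.png");g=cv2.cvtColor(im,cv2.COLOR_BGR2GRAY).astype(float)
def inner_edge(row,u0,u1,th=0.5):
    p=g[row,u0:u1]; lo,hi=np.percentile(p,10),np.percentile(p,90); t=lo+th*(hi-lo)
    k=np.argmax(p>t); return u0+k-1+(t-p[k-1])/(p[k]-p[k-1])
rows=range(160,240,4)
L=np.array([(inner_edge(r,380,406),r) for r in rows]);P=ray(c,L,.030)[:,:2]
d=np.polyfit(P[:,0],P[:,1],1);print("left fence inner: yaw",np.degrees(np.arctan(d[0])),"resid",np.std(P[:,1]-np.polyval(d,P[:,0]))*1000)
th=np.arctan(d[0]);n=np.array([-np.sin(th),np.cos(th)]);print("stage y of face:",((P-SC)@n).mean()*1000)
# screws
out=[]
for u,v in((215,43),(446,43)):
    p=g[v-8:v+9,u-8:u+9];w=np.clip(p-90,0,None);yy,xx=np.mgrid[v-8:v+9,u-8:u+9];out.append(((w*xx).sum()/w.sum(),(w*yy).sum()/w.sum()))
X=ray(c,out,.016)[:,:2];e=X[0]-X[1];print(out,X,np.linalg.norm(e),np.degrees(np.arctan2(e[1],e[0]))+90)
# near edge of stage
E=[]
for u in list(range(215,345,6)):
    col=g[15:36,u];
    k=np.argmin(np.diff(col));E.append((u,15+k+.5))
E=np.array(E);print(E[:,1]);P=ray(c,E,.016)[:,:2];d=np.polyfit(P[:,1],P[:,0],1);print("near edge yaw",-np.degrees(np.arctan(d[0])), "x of edge",((P-SC)@np.array([np.cos(SY),np.sin(SY)])).mean())
# fence top in first top image
c=manip.get_calibration("top");im=cv2.imread("pics/top0.png");g=cv2.cvtColor(im,cv2.COLOR_BGR2GRAY).astype(float)
m=(g>95).astype(np.uint8);m[:,:255]=0;m[:,335:]=0;m[:140]=0;m[190:]=0
for k in cv2.findContours(m,0,cv2.CHAIN_APPROX_NONE)[0]:
    if cv2.contourArea(k)<60: continue
    P=(ray(c,k[:,0,:],.03)[:,:2]-SC);R=np.array([[np.cos(SY),np.sin(SY)],[-np.sin(SY),np.cos(SY)]])
    q=(P@R.T*1000).astype(np.float32);print(cv2.minAreaRect(q),q.min(0),q.max(0))
```

```text
left fence inner: yaw -3.560761035065585 resid 25.01568977411766
stage y of face: 52.01999187824401
[(np.float64(215.16314319904268), np.float64(42.394894295971284)), (np.float64(445.08137701471617), np.float64(41.99956201822004))] [[0.4560067  0.04975617]
 [0.49731867 0.23603943]] 0.19080915231387588 -12.504093590972943
[22.5 22.5 22.5 22.5 22.5 22.5 22.5 22.5 22.5 22.5 22.5 22.5 22.5 22.5
 22.5 22.5 22.5 22.5 22.5 22.5 22.5 22.5]
near edge yaw -12.597456409984753 x of edge -0.1329803639027025
((15.235942840576172, 66.09740447998047), (11.577398300170898, 90.56173706054688), 89.48979187011719) [-30.053267  60.333393] [60.54924 72.06959]
((76.47842407226562, 2.692218780517578), (83.56317901611328, 12.615132331848145), 89.8502426147461) [ 70.06313  -39.096508] [82.854294 44.475494]
((14.367626190185547, 109.193359375), (140.7306671142578, 39.55131912231445), 15.529102325439453) [-58.723476 107.305115] [ 86.60598 147.08586]
```

Stage pose is verified: fence faces read x = 70.1 and y = 60.3 (expected 70 and 60), yaw is -12.5° from both the screws and the edge. Lowering clear of the fences.

Call:
step_arm --pt "0 0 0.03 0 0 0 1" --pt "0 0 0.06 0 0 0 1" --pt "0 0 0.08 0 0 0 1" --pt "0 0 0.095 0 0 0 1" --pt "0 0 0.1 0 0 0 1" --pt "0 0 0.102 0 0 0 1" --pt "0 0 0.102 0 0 0 1" --pt "0 0 0.102 0 0 0 1"

```text
time: 10.6
tool_pos: [0.5988, 0.1098, 0.0514]
tool_rot: [0.001, 0.109, 0.994, 0.0]
contact_force: [-0.6, 0.5, -3.5]
gripper_width: 0.343
```

```bash
cat > st.py <<'E'
from h import *
s,p,R=tool();d=p[:2]-SC;c,n=np.cos(SY),np.sin(SY)
print("stage xy",(c*d[0]+n*d[1])*1000,(-n*d[0]+c*d[1])*1000,"z",p[2]*1000,"yaw",yaw()[1],yaw()[2][:2])
F=s["contact_force"];T=s["ft_torque"];print("F stage",c*F[0]+n*F[1],-n*F[0]+c*F[1],F[2],"T",T,s["time"],s["gripper_width"])
E
python3 st.py
```

```text
stage xy 7.938683155889369 -6.178703925773309 z 51.3675779013478 yaw 77.50186823152401 [0.0026322  0.00014964]
F stage -0.6669048819011331 0.3594749412284019 -3.5182267656029422 T [-0.02597687  0.01554287 -0.00923577] 10.6 0.3429321188336455
```

Call:
step_arm --pt "0 0 0.001 0 0 0 1" --pt "0 0 0.002 0 0 0 1" --pt "0 0 0.0025 0 0 0 1" --pt "0 0 0.003 0 0 0 1" --pt "0 0 0.003 0 0 0 1"

```text
time: 11.1
tool_pos: [0.5985, 0.1099, 0.0483]
tool_rot: [0.001, 0.109, 0.994, 0.0]
contact_force: [-2.4, 1.2, 5.1]
gripper_width: 0.337
```

```bash
python3 st.py
```

```text
stage xy 7.624039816248887 -6.224506979757646 z 48.29683892200028 yaw 77.51101796651031 [ 1.53497589e-03 -2.50874016e-05]
F stage -2.6362219093441412 0.6165515338033409 5.100032448079915 T [-0.10435027  0.54343018 -0.02771947] 11.1 0.33711033766557097
```

Contact at 48.3 mm as predicted, pressing down 5 N. Sliding toward the corner, stopping about 2.5 mm short.

Call:
step_arm --pt "-0.006 0.007 0 0 0 0 1" --pt "-0.012 0.014 0 0 0 0 1" --pt "-0.018 0.021 0 0 0 0 1" --pt "-0.022 0.026 0 0 0 0 1" --pt "-0.025 0.0285 0 0 0 0 1" --pt "-0.025 0.0285 0 0 0 0 1" --pt "-0.025 0.0285 0 0 0 0 1"

```text
time: 11.8
tool_pos: [0.6299, 0.1326, 0.0483]
tool_rot: [0.002, 0.109, 0.994, 0.0]
contact_force: [1.5, 1.0, 4.5]
gripper_width: 0.341
```

```bash
python3 st.py
```

```text
stage xy 33.382276970698626 22.71501088600904 z 48.3411337996638 yaw 77.51410284639874 [0.00356704 0.00049488]
F stage 1.2592138007310414 1.3392948442554051 4.526957431111925 T [-0.04546991  0.13751293  0.00035672] 11.8 0.34106632376913176
```

Call:
step_arm --pt "0 0.001 0 0 0 0 1" --pt "0 0.002 0 0 0 0 1" --pt "0 0.003 0 0 0 0 1" --pt "0 0.003 0 0 0 0 1" --pt "0 0.003 0 0 0 0 1"

```text
time: 12.3
tool_pos: [0.6302, 0.1347, 0.0483]
tool_rot: [0.001, 0.109, 0.994, -0.0]
contact_force: [-0.1, -2.7, 5.7]
gripper_width: 0.342
```

```bash
python3 st.py
```

```text
stage xy 33.23275062210541 24.89830656348754 z 48.29133244014274 yaw 77.50778495786129 [ 0.0028773  -0.00074258]
F stage 0.43976283147745954 -2.6218129096686096 5.658962226868433 T [-0.39945732  0.24405798  0.10803923] 12.3 0.34191918939252447
```

Call:
step_arm --pt "0 0.001 0 0 0 0 1" --pt "0 0.0015 0 0 0 0 1" --pt "0 0.0015 0 0 0 0 1" --pt "0 0.0015 0 0 0 0 1"

```text
time: 12.7
tool_pos: [0.6303, 0.1349, 0.0483]
tool_rot: [0.001, 0.109, 0.994, -0.001]
contact_force: [-2.2, -6.7, 6.8]
gripper_width: 0.337
```

```bash
python3 st.py
```

```text
stage xy 33.213858840272074 25.134056953476236 z 48.342849913651 yaw 77.49744472079831 [ 0.00175374 -0.0028969 ]
F stage -0.6924657480564325 -7.018430901028726 6.778135800494759 T [-8.43622937e-01  4.51015450e-01  5.00985126e-04] 12.7 0.336630874462616
```

Left fence contact at y = 25.1 mm with 7 N. Now the far fence.

Call:
step_arm --pt "-0.001 0 0 0 0 0 1" --pt "-0.002 0 0 0 0 0 1" --pt "-0.003 0 0 0 0 0 1" --pt "-0.003 0 0 0 0 0 1" --pt "-0.003 0 0 0 0 0 1"

```text
time: 13.2
tool_pos: [0.632, 0.1345, 0.0483]
tool_rot: [-0.0, 0.109, 0.994, -0.001]
contact_force: [-7.1, -5.5, 10.8]
gripper_width: 0.345
```

```bash
python3 st.py
```

```text
stage xy 35.03998681662858 25.118599280264945 z 48.33519512540865 yaw 77.5085402782027 [-0.00127189 -0.00273472]
F stage -5.76031335591695 -6.886303675176181 10.848250928148232 T [-0.7855333   0.96865435 -0.04617606] 13.2 0.3446775903031431
```

Call:
step_arm --pt "-0.0007 0.0005 0 0 0 0 1" --pt "-0.0015 0.001 0 0 0 0 1" --pt "-0.0015 0.001 0 0 0 0 1" --pt "-0.0015 0.001 0 0 0 0 1" --pt "-0.0015 0.001 0 0 0 0 1"

```text
time: 13.7
tool_pos: [0.6332, 0.1344, 0.0484]
tool_rot: [-0.001, 0.109, 0.994, -0.002]
contact_force: [-9.3, -8.6, 12.6]
gripper_width: 0.342
```

```bash
python3 st.py;  python3 - <<'E'
from h import *
import pickle
for n in("wrist","scene","top"):
    t=manip.get_calibration(n);im=manip.grab_frame(n)[:,:,::-1].copy();cv2.imwrite(f"pics/{n}7.png",im)
    pickle.dump(t,open(n+"7.pkl","wb"))
im=cv2.imread("pics/scene7.png");cv2.imwrite("pics/scene7c.png",cv2.resize(im[180:320,200:400],None,fx=4,fy=4,interpolation=cv2.INTER_CUBIC))
E
python3 st.py
```

```text
stage xy 36.165904949388626 25.195142451263962 z 48.397265910466565 yaw 77.51938910239329 [-0.00298968 -0.00440487]
F stage -7.235235975521947 -10.393051293517189 12.567628209146651 T [-1.19702319  1.3349799   0.10388341] 13.7 0.3416634675099526
stage xy 36.15157366680165 25.18528746158868 z 48.3865089284449 yaw 77.51618849577685 [-0.00302418 -0.00440547]
F stage -7.710132744291648 -10.903252866792137 13.079110197618789 T [-1.25033529  1.40839834  0.03424263] 13.85 0.34249533524277215
```

View pics/wrist7.png

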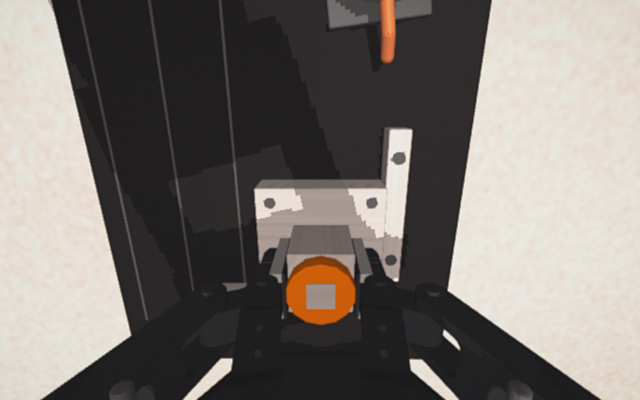

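View pics/scene7c.png

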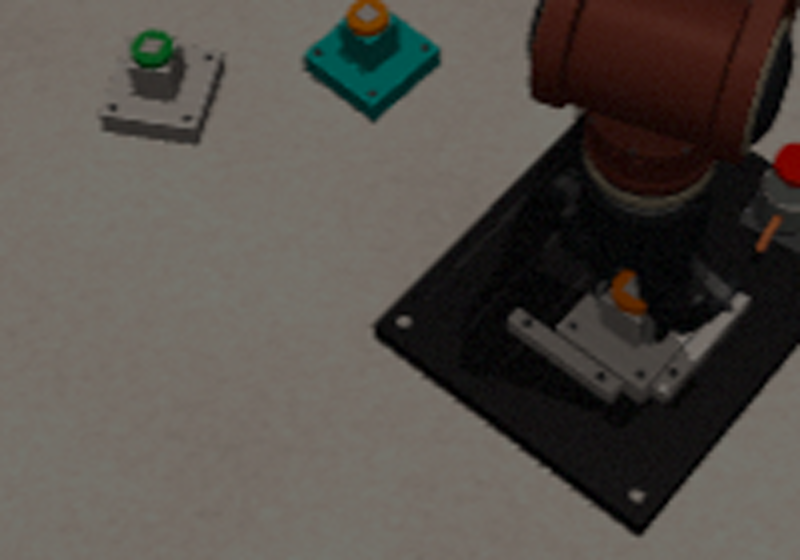

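X still moved 1.1 mm for only about 2 N, so far-fence contact is not proven yet. Pushing on in x alone to see the stiffness.

Call:
step_arm --pt "-0.0005 0 0 0 0 0 1" --pt "-0.001 0 0 0 0 0 1" --pt "-0.001 0 0 0 0 0 1" --pt "-0.001 0 0 0 0 0 1" --pt "-0.001 0 0 0 0 0 1"

```text
time: 14.35
tool_pos: [0.6334, 0.1343, 0.0484]
tool_rot: [-0.002, 0.109, 0.994, -0.002]
contact_force: [-12.2, -7.9, 14.9]
gripper_width: 0.346
```

```bash
python3 st.py
```

```text
stage xy 36.382602264905174 25.208113387127142 z 48.421031406075855 yaw 77.51187604428705 [-0.00504017 -0.00417506]
F stage -10.187005623028337 -10.367789727529797 14.855611480577684 T [-1.13770827  1.82682198 -0.06918584] 14.35 0.34569756943275676
```

Run:
```python
from h import *
s,p,R=tool(); d=R.inv().apply([0,0,-1.]); print(np.cross([0,0,1],d))
```

```text
[-0.0051662  -0.00401807  0.        ]
```

Call:
step_arm --pt "-0.0005 0.0003 0 -0.002 -0.002 0 1" --pt "-0.001 0.0005 0 -0.004 -0.004 0 1" --pt "-0.0015 0.0005 0 -0.006 -0.005 0 1" --pt "-0.0015 0.0005 0 -0.006 -0.005 0 1" --pt "-0.0015 0.0005 0 -0.006 -0.005 0 1"

```text
time: 14.85
tool_pos: [0.6334, 0.1343, 0.0484]
tool_rot: [-0.002, 0.109, 0.994, -0.0]
contact_force: [-17.9, -9.8, 19.8]
gripper_width: 0.337
```

```bash
python3 st.py
```

```text
stage xy 36.46116180714776 25.15159714022367 z 48.35650479334914 yaw 77.51233969168516 [-0.00313007 -0.00028361]
F stage -15.354672846482455 -13.483774012569441 19.81029108242321 T [-1.47928867  2.70616835 -0.13058628] 14.85 0.3374598291517873
```

Call:
step_arm --pt "0 0 0 0 -0.003 0 1" --pt "0 0 0 0 -0.003 0 1" --pt "0 0 0 0 -0.003 0 1" --pt "0 0 0 0 -0.003 0 1" --pt "0 0 0 0 -0.003 0 1" --pt "0 0 0 0 -0.003 0 1"

```text
time: 15.45
tool_pos: [0.6334, 0.1343, 0.0483]
tool_rot: [-0.0, 0.109, 0.994, -0.0]
contact_force: [-18.5, -8.8, 19.5]
gripper_width: 0.339
```

```bash
python3 st.py;  python3 - <<'E'
from h import *
from meas import *
t=manip.get_calibration("wrist");w=manip.grab_frame("wrist")[:,:,::-1].copy();cv2.imwrite("pics/w8.png",w)
o,X=screws(w,t,[(270,203),(372,203)],.036,7);e=X[1]-X[0];print(o,np.linalg.norm(e),"screw line yaw",np.degrees(np.arctan2(e[1],e[0])))
X=X/1000-SC;c,n=np.cos(SY),np.sin(SY);print("screws stage",np.c_[c*X[:,0]+n*X[:,1],-n*X[:,0]+c*X[:,1]]*1000, "expect x 35-27=8, y -2 and 52")
im=manip.grab_frame("scene")[:,:,::-1].copy()
cv2.imwrite("pics/s8.png",cv2.resize(im[240:300,315:395],None,fx=9,fy=9,interpolation=cv2.INTER_CUBIC))
im2=manip.grab_frame("top")[:,:,::-1].copy();a=cv2.imread("pics/top0.png")
for nm,(u0,u1,v0,v1) in dict(green=(405,455,160,199),carton=(145,195,145,190),cap=(180,215,203,235)).items(): print(nm,cv2.absdiff(a[v0:v1,u0:u1],im2[v0:v1,u0:u1]).mean())
E
```

```text
stage xy 36.404878246774345 25.137840476839543 z 48.28375656959844 yaw 77.50851745311967 [-0.00034221 -0.0008538 ]
F stage -16.190352107044475 -12.6227628424437 19.502252457843866 T [-1.44533069  2.78318114 -0.10096299] 15.45 0.33881497019337997
[[269.26646059 202.57882535]
 [371.39054011 202.55225312]] 54.24360046262551 screw line yaw 77.58771884901154
screws stage [[10.07323547 -2.3631754 ]
 [ 9.99018949 51.88036149]] expect x 35-27=8, y -2 and 52
green 12.284615384615385
carton 11.607703703703704
cap 11.35892857142857
```

View pics/s8.png

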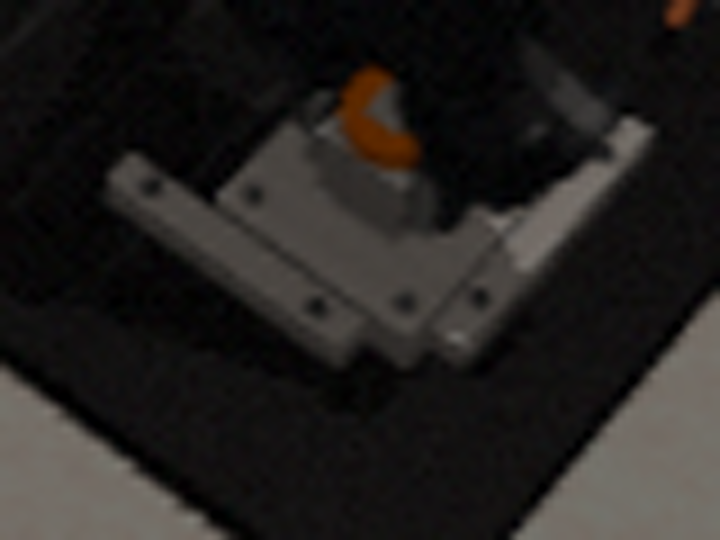

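View pics/w8.png

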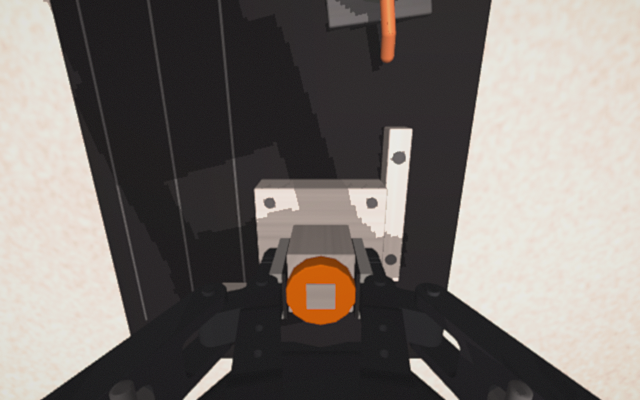

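The scene crop shows the base against both fences with no gap, and both contacts are stiff. Bystanders sit at the same pixels in the top6 view. Handing in.

```bash
python3 - <<'E'
from plant import manip
print(manip.job_done())
E
python3 st.py
```

```text
the job is handed in; nothing more can be done
None
the job is handed in; nothing more can be done
```

I pressed the red plunger to its stop and let it spring back, then set the orange carrier flat on the stage. It was handed in at about 15.6 s, still gripped and pressed against both fences.

**Plunger:** The fingertips reached 66 mm, the stop height, and the force rose to 16 N with no further travel. Afterwards the camera showed the plunger head back at 82 mm.

**Last checks on the carrier:**
- **Force:** It was pressing about 16 N on the far fence, 13 N on the left fence and 20 N down. A further 1.5 mm of commanded push in x moved it only about 0.1 mm.
- **Squareness:** Yaw was 77.5–77.6° against 77.5° for the fences, and tool tilt was under 0.1°. The scene crop showed no gap at either fence.

**Checks that disagreed:**
- **Contact in x:** Contact came at about 36.4 mm (screw heads suggested about 37 mm) instead of the nominal 35 mm. I put that down to the roughly 2 mm calibration error. A first apparent contact at 35.0 mm was only friction, so I pushed on until it was stiff.
- **Bystanders:** The numeric image comparison was inconclusive, with a uniform difference of about 12 grey levels on all three. I relied on the mid-job top view, where the green carrier, carton and lens cap sat at the same pixels as at the start.

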